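# Move the lift-off flap door to the other ink cabinet

## Robot

A 7-joint arm with a two-finger parallel gripper is mounted at the origin on the work surface. World frame = base frame: x ahead of the robot, y to its left, z up, the work surface at z = 0. Lengths are in mm, angles in rad, forces in N, time in s.
With the tool pointing down it reaches from about 400 to 875 mm from the base axis. Payload 4.4 kg.
Tool frame: the origin (TCP) lies midway between the tips of the shut fingers; the grasp point (between the pads) lies 19 mm behind it; x points along the fingers, z is the direction in which the jaws open and shut, and the axes are right-handed (so a half turn about x gives the same grasp; the last joint's range is limited). The gripper opens to 85 mm and grips with 20 to 120 N. Pads are 22 mm wide; open, the fingers measure 114 mm over their backs; the gripper's body (76 mm by 85 mm) begins 54 mm behind the grasp point. The pads swing forward as they close: fully open they stand 13 mm farther back than shut.
Start: joints at [1.282, 0.628, 0.038, 1.517, -0.027, 0.996, -0.02], TCP at [143.652, -633.942, 231.313] pointing down, gripper open.
Joint ranges: [-3.06, 3.06], [-0.37, 2.12], [-1.25, 1.32], [0.18, 2.47], [-1.1, 4.24], [0.23, 1.98], [-2.94, 2.94]. Speed limits (rad/s): [2.57, 2.57, 3.14, 3.14, 3.14, 3.14, 3.14].

## Interface

Orientations are given as [roll, pitch, yaw] about the fixed x, y, z axes, in that order (R = Rz(yaw) Ry(pitch) Rx(roll)).
In Python, from cell import ctrl gives the robot as it stands. The module is installed in compiled form; this text tells all that it offers.
- The arm moves only by the tool servo_tool, never from a script. Its argument "rows" is a list of rows, each an object of numbers: "dx", "dy", "dz": the shift along the tool's x, y, z in units of 750 mm (1.0 is 750 mm); "wx", "wy", "wz": the turn, a rotation vector about the tool's x, y, z in units of 6 degrees (1.0 is 6 degrees); "fingers": the closure, from 0 (fully open) to 1 (shut). In form: [{"dx": .., "dy": .., "dz": .., "wx": .., "wy": .., "wz": .., "fingers": ..}, ...]. A call has 1 to 5 rows; each row shifts and turns the commanded pose from where the row before left it, along the tool's axes as they then stand; what a row does not reach is not made up. A row lasts 1/8 s, in which the tool goes at most 62.5 mm and 10.7 degrees, less where a joint would pass 70% of its speed; a pose out of reach is approached as far as the arm can. A call with a number of a shift or a turn outside -1 to 1 is refused whole. A call with a gripper value outside its range is refused whole. The fingers move at their own pace and stop on an object; the grip force is fixed at half the most. Time passes only in rows, so rows that do not move let the fingers close. It gives the time, the measured TCP pose, the force and the opening at its end, in the units of the state.
- ctrl.read_state(): the state, without advancing time (a new reading comes with each control period).
- ctrl.get_image(name): name is "side" or "top"; returns the picture (480x640x3 uint8, red, green, blue); there is no depth.
- ctrl.camera_info(name): a dict with "fovy" (degrees; the focal length in pixels is half the picture's height over the tangent of half this angle, whatever the lens; pixels are square), "cx", "cy" (the principal point, pixels), "R" (3x3) and "t" (3): a world point X has camera coordinates R X + t. Camera axes: x right, y down, z forward; pixel columns grow to the right and rows downward; lengths in mm; the calibration is good to about 2 mm. A picture is of the moment at which its call begins. camera_info takes no time and is no camera call.
- ctrl.finish_job(): hands the job in, once; it reports no verdict.
Trained networks look in the newest picture that a camera, given by its name, has taken for a name from the list of things; names that differ only in an ending like _2 or _b are one class to them, and where a whole thing is asked for, a point or a joint stands for the part that bears it (a point fixed in the world has none). Each returns a list of dicts, best first, with "conf" (0 to 1); they miss things now and then, are a little off and sometimes report something else, mostly with a low value. They report only what shows in the picture. A call takes as long as a camera call. They do not tell look-alikes from the thing itself.
- ctrl.search_frame(label, camera): "extent" ([centre column, centre row, width, height] in pixels, round what is visible of it).
- ctrl.silhouettes(label, camera): "region" (480x640 bool, what is visible of it) and "extent" ([centre column, centre row, width, height] in pixels, round what is visible of it).
- ctrl.mark_of(label, camera): "point" ([column, row] in pixels: a listed point, or the origin of a listed thing).
The state is a dict: "clock": time; "qpos": joint angles; "qd": joint speeds; "tau": joint torques, N m; "eef_pos": TCP position; "tool_rot": TCP orientation; "force": force on the tool from outside, world axes, zero at the start; "torque": the same for the moment, N m; "width": finger opening in mm.
Only numpy, scipy, OpenCV 4.12 (cv2) and the standard library are available. Lean on these libraries where they do the work, as an engineer would, in place of code of your own. Each camera call takes 0.05 s, during which the arm holds its last target.

## Task

The flap door belongs on the other ink cabinet, the one that stands open. Draw the door's sprung hinge pin by pinching its two finger tabs together, lift the door off, drop its fixed stub into the open-topped cradle of the other cabinet and feel it bed, then let the pin out gently into its hole so that the door hangs there by both ends, shut. Feel your way and never force it, for the hinge rail there has been packed out some millimetres off the drawing, and leave the things around undisturbed.

Things in the scene. Friction and masses are not known exactly. Their poses are not given: they have to be found in the camera images.
- door: Grey sheet-steel flap door, 0.37-0.63 kg, hung from a level hinge axis along its top edge. Origin: middle of that axis; y along it to the fixed-stub end, z up, x to the cabinet. Barrel on the axis: 16 mm thick, y -97 to +97 mm; below it a pan 184 mm wide, to 165 mm under the axis, x -8 to +16 mm. Fixed stub, 8 mm thick, out to y +112; sprung pin, 8 mm thick, out to y -110 mm.
- door_tabs (a point): Where to pinch the door: over its middle, 30 mm above the hinge axis; door's axes. Two upright steel tabs on the barrel, 5 mm thick, 18 mm wide (x), their tops 12 mm above this point, the barrel 22 mm below it. Outer faces: fixed tab y +19.5 mm; pin's sliding tab y -32.5 mm at rest, -19.5 mm with the pin fully drawn. Pinching takes 6 to 10 N; pinched hard, they carry the door in balance.
- door_stub (a point): Point on the axis of the door's fixed stub, 103 mm from the door's middle; it lies in the cradle when the door is hung. Door's axes.
- pin_end (a point): Point on the axis of the sprung pin, 7 mm from its tip; it slides with the pin. At y -103 mm on the door with the pin home, -90 mm with the pin fully drawn (tip then level with the barrel's end).
- hinge_pin (a joint): Travel of the sprung pin in m: 0 = home (out), 0.013 = fully drawn into the door (stop). Round-nosed tip. Let go at once, the door's pin end sags and the tip lodges on the bracket beside its hole; let out slowly with the tabs still carrying the door level, it finds the hole. The spring holds the tabs against the fingers until the pin is out.
- cab_a: Cabinet that has the door at the start: fixed grey steel box, 220 deep (x), 250 wide (y), 208 mm high. Origin: centre of underside; x front to back, z up. Hinge axis 20 mm before its face (x -130), 200 mm up, between two 6 mm brackets with inner faces at y -100 and +100 mm: at -y a round 10 mm hole for the pin, at +y a slot open at the top for the stub. They reach 18 mm above the axis.
- cab_b: The other cabinet, fixed, standing open with ink tins in it, where the door shall hang. Same build, frame and sizes as the first, but for its hinge rail, which sits some mm higher and farther out.
- cab_b_cradle (a point): Drawing place of the bedded stub's axis in the open cabinet's slot (slot floor 4 mm lower), mid-bracket; cabinet's axes. The rail with both brackets is bolted on through slots: really it is packed 2 to 9 mm higher and up to 5 mm farther out from the face, firmly. The slot is 10 mm wide (x) up to 4 mm above the bedded axis, then its lips flare to 22 mm at 14 mm above it.
- cab_b_hole (a point): Drawing place of the hung pin's axis in the open cabinet's round hole (1 mm below the hole's centre), mid-bracket; really off by the same rail offset as the cradle. With the stub bedded and the door level, pin and hole meet.
- cab_a_cradle (a point): The same cradle point on the cabinet where the door hangs at the start.
- ink_tin: Steel tin, 72 mm diameter, 45 mm high, on top of the cabinet that has the door; origin at its underside; a bystander, leave it alone
- tape_roll: White roll of tape, 90 mm diameter, 24 mm high, lying on top of the open cabinet; origin at its underside; a bystander, leave it alone
- brayer: Ink roller with a wooden handle, 165 mm long, 38 mm high, on the table; origin under the roller; a bystander, leave it alone
- palette_knife: Palette knife, 260 mm long, lying on the table; a bystander, leave it alone
- lino_cutter: Small cutter with a wooden handle, 140 mm long, lying on the table; a bystander, leave it alone
- lino_block: Wooden printing block, 150 x 105 x 20 mm, on the table; origin at its underside; a bystander, leave it alone
- ink_bottle: Black bottle, 52 mm diameter, 100 mm high, standing to the side; origin at its underside; a bystander, leave it alone
Things that resemble listed ones, but are neither listed nor needed, are in the scene too. Of the things shaped like the door, the grey one is meant.

How it is judged:
By the outcome, as a careful person would: the job done as asked, in the order asked, and still so for the second after the job is handed in, with the robot touching nothing.
It also fails if it takes over 67 s, if anything falls off the work surface, if the arm or the gripper's body presses on something with over 40 N, if the wrist force passes 120 N, or if a joint passes its speed limit or range.

## Working session

There is one attempt and no reset: what is moved stays moved. The work goes in short steps, Python scripts to look and compute and a tool call to move; the robot and the scene stay as the last step left them, time stands still between calls to the robot, and variables do not carry over. Pictures are saved under pics/ and viewed, and the job is handed in when it is done.

Besides the shell and the picture viewer there is one more tool, called after ">>>" as name([rows], argument=value, ...), one row to a line, values as JSON. servo_tool: Moves the arm, as the interface text tells. Its arguments: {"type":"object","properties":{"rows":{"type":"array"}},"required":["rows"]}

```bash
mkdir -p pics; ls
python3 - <<'E'
from cell import ctrl
import cv2,numpy as np
s=ctrl.read_state()
for k,v in s.items(): print(k,np.round(v,3).tolist())
for n in("side","top"):
    i=ctrl.camera_info(n); print(n,i)
    cv2.imwrite(f"pics/{n}0.png",ctrl.get_image(n)[:,:,::-1])
E
```

```text
pics
clock 0.0
qpos [1.282, 0.629, 0.038, 1.518, -0.027, 0.996, -0.02]
qd [0.002, 0.001, 0.001, 0.001, 0.001, -0.001, 0.0]
tau [-0.0, -56.34, 1.226, -19.345, 0.011, 0.011, 0.0]
eef_pos [143.505, -633.312, 230.377]
tool_rot [-3.126, 1.569, 1.809]
force [-0.125, 0.905, 0.122]
torque [-0.018, -0.017, 0.004]
width 85.717
side {'fovy': 53.00918404208508, 'cx': 325.6754884159125, 'cy': 242.69938731797504, 'R': array([[-0.02539629, -0.99963076,  0.00966277],
       [-0.81453043,  0.01508795, -0.5799246 ],
       [ 0.57956468, -0.02259856, -0.81461285]]), 't': array([  21.35667354,  476.45873819, 1059.97329742])}
top {'fovy': 43.853129950195495, 'cx': 323.973960399614, 'cy': 237.03595360144843, 'R': array([[-5.74226635e-04, -9.99967385e-01, -8.05606068e-03],
       [-9.95604121e-01,  1.32621094e-03, -9.36518861e-02],
       [ 9.36595156e-02,  7.96686981e-03, -9.95572410e-01]]), 't': array([  12.05582323,  457.66445273, 1696.64278544])}
```

View pics/side0.png

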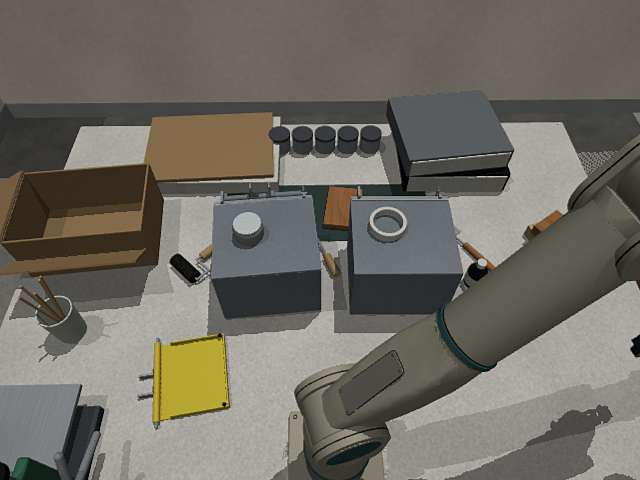

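View pics/top0.png

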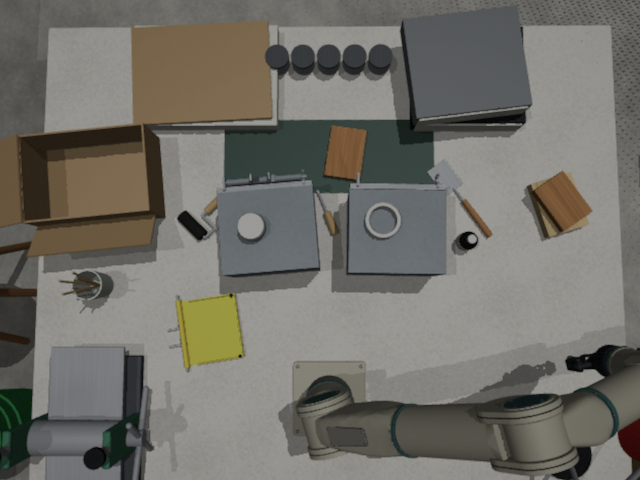

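```bash
cat > h.py <<'E'
import numpy as np,cv2
from cell import ctrl
from scipy.optimize import least_squares
def K(n):
    i=ctrl.camera_info(n); f=240/np.tan(np.radians(i['fovy'])/2); return i,f
def proj(n,X):
    i,f=K(n); X=np.atleast_2d(X); c=X@i['R'].T+i['t']; return np.c_[i['cx']+f*c[:,0]/c[:,2],i['cy']+f*c[:,1]/c[:,2]]
def ray(n,p):
    i,f=K(n); d=i['R'].T@np.array([(p[0]-i['cx'])/f,(p[1]-i['cy'])/f,1]); o=-i['R'].T@i['t']; return o,d/np.linalg.norm(d)
def tri(ps,pt):
    (o1,d1),(o2,d2)=ray('side',ps),ray('top',pt)
    A=np.c_[d1,-d2]; t=np.linalg.lstsq(A,o2-o1,rcond=None)[0]
    a=o1+t[0]*d1;b=o2+t[1]*d2; return (a+b)/2,np.linalg.norm(a-b)
def atz(n,p,z):
    o,d=ray(n,p); return o+d*(z-o[2])/d[2]
E
python3 - <<'E'
from h import *
for l in["door","door_tabs","door_stub","pin_end","cab_a","cab_b","cab_b_cradle","cab_b_hole","cab_a_cradle","ink_tin","tape_roll"]:
    for n in("side","top"):
        print(l,n,[(np.round(d['point'],1).tolist(),round(d['conf'],2)) for d in ctrl.mark_of(l,n)])
E
```

```text
door side [([158.4, 379.6], 0.72), ([263.2, 197.1], 0.58)]
door top [([181.9, 332.5], 0.87), ([264.4, 177.6], 0.66), ([382.0, 220.9], 0.2)]
door_tabs side [([146.3, 382.2], 0.58)]
door_tabs top [([171.8, 332.7], 0.85), ([261.8, 176.3], 0.8)]
door_stub side [([156.4, 341.4], 0.73), ([301.1, 191.6], 0.68)]
door_stub top [([306.0, 178.9], 0.9), ([177.5, 298.3], 0.73), ([462.4, 241.3], 0.42)]
pin_end side [([154.9, 425.4], 0.4)]
pin_end top []
cab_a side [([273.9, 278.6], 0.77)]
cab_a top []
cab_b side [([273.9, 278.6], 0.77)]
cab_b top []
cab_b_cradle side [([437.6, 199.1], 0.92)]
cab_b_cradle top [([437.5, 182.0], 0.82)]
cab_b_hole side [([354.1, 193.6], 0.73)]
cab_b_hole top [([357.6, 181.4], 0.71)]
cab_a_cradle side [([304.0, 192.4], 0.76), ([327.1, 256.4], 0.21)]
cab_a_cradle top [([304.0, 174.9], 0.95)]
ink_tin side [([247.7, 232.2], 0.85)]
ink_tin top [([251.6, 227.1], 0.83)]
tape_roll side [([388.2, 230.8], 0.58)]
tape_roll top [([382.4, 219.9], 0.82)]
```

Run:
```python
import cv2,numpy as np
s=cv2.imread("pics/side0.png");t=cv2.imread("pics/top0.png")
cv2.imwrite("pics/sc.png",cv2.resize(s[175:325,205:470],None,fx=3,fy=3,interpolation=cv2.INTER_CUBIC))
cv2.imwrite("pics/tc.png",cv2.resize(t[160:285,210:455],None,fx=3.2,fy=3.2,interpolation=cv2.INTER_CUBIC))
```

```text
(no output)
```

View pics/sc.png

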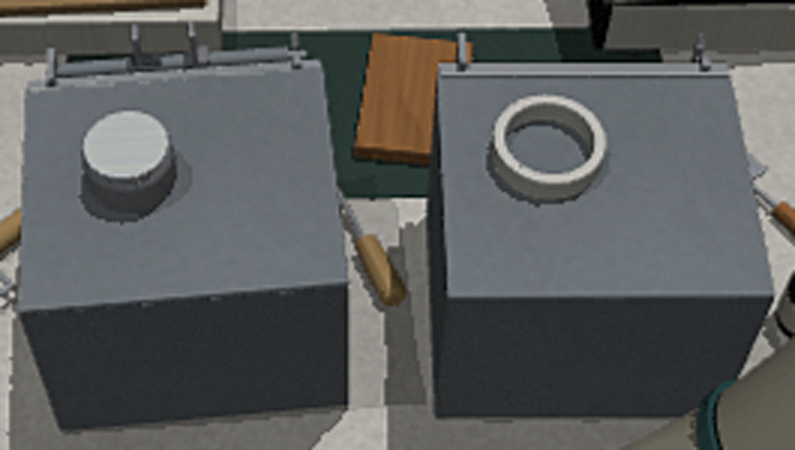

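View pics/tc.png

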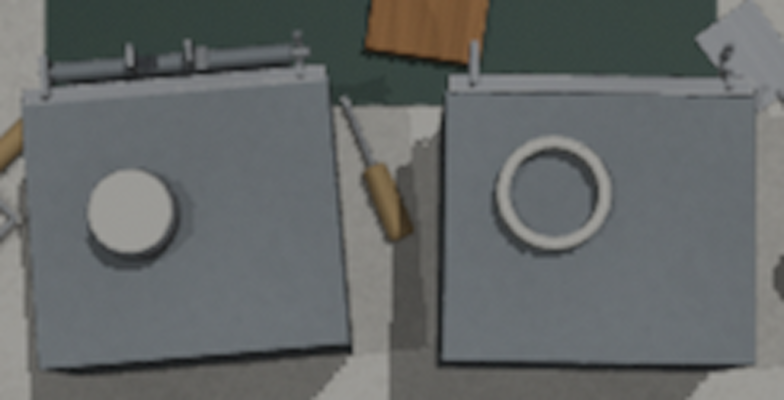

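```bash
cat >> h.py <<'E'
def fitcab(side,top,z=True):
    # side/top: list of (cabxyz, px)
    def R(p):
        c,s=np.cos(p[2]),np.sin(p[2]); M=np.array([[c,-s,0],[s,c,0],[0,0,1]])
        r=[]
        for n,L in(('side',side),('top',top)):
            X=np.array([a for a,b in L],float)@M.T+[p[0],p[1],0]
            r.append((proj(n,X)-np.array([b for a,b in L])).ravel())
        return np.concatenate(r)
    q=least_squares(R,[500,0,np.pi],loss='soft_l1'); return q.x,R(q.x).reshape(-1,2)
def w(p,X):
    c,s=np.cos(p[2]),np.sin(p[2]); M=np.array([[c,-s,0],[s,c,0],[0,0,1]]); return np.atleast_2d(X)@M.T+[p[0],p[1],0]
E
python3 - <<'E'
from h import *
S=lambda a,b:(a/3+205-.33,b/3+175-.33); T=lambda a,b:(a/3.2+210-.34,b/3.2+160-.34)
A=fitcab([((110,-125,208),S(22,310)),((110,125,208),S(347,283)),((110,-125,0),S(62,430)),((110,125,0),S(347,405)),((-110,-125,208),S(28,88)),((-110,125,208),S(322,68))],
 [((110,-125,208),T(42,368)),((110,125,208),T(350,347)),((-110,-125,208),T(25,100)),((-110,125,208),T(326,78))])
B=fitcab([((110,-125,208),S(447,297)),((110,125,208),S(770,296)),((110,-125,0),S(437,416)),((-110,-125,208),S(440,75)),((-110,125,208),S(728,75))],
 [((110,-125,208),T(442,361)),((110,125,208),T(754,364)),((-110,-125,208),T(449,92)),((-110,125,208),T(754,95))])
for q,r in(A,B): print(np.round(q,3)); print(np.round(r,1).tolist())
a,b=A[0],B[0]; np.save("ab.npy",[a,b])
for n,p in(('a',a),('b',b)):
    print(n,w(p,[[-130,0,200],[-130,103,200],[-130,-103,200]]).round(1).tolist())
# triangulate
print("hinge mark",tri((263.2,197.1),(264.4,177.6)))
print("stub",tri((301.1,191.6),(306.0,178.9)))
print("bcr",tri((437.6,199.1),(437.5,182)),"bh",tri((354.1,193.6),(357.6,181.4)))
print("acr",tri((304,192.4),(304,174.9)))
for n,g in(('side',S),('top',T)):
  for k,p in(('a',a),('b',b)):
    print(n,k,[proj(n,w(p,x))[0].round(1).tolist() for x in([-130,-103,218],[-130,103,218],[-130,0,208],[-130,17,242],[-130,-30,242])])
ss=[S(*x) for x in((136,27),(192,25),(460,36),(702,37),(50,52),(295,37))]; tt=[T(*x) for x in((130,48),(187,44),(474,43),(727,47),(43,60),(297,35))]
for u,v in zip(ss,tt): print(np.round(u,1),np.round(v,1),tri(u,v)[0].round(1),round(tri(u,v)[1],1))
E
```

```text
[462.482 156.942  -3.065]
[[-1.1, 0.4], [1.1, 0.4], [0.3, 1.9], [0.9, 1.9], [-0.0, -0.3], [1.1, -0.7], [-1.7, 0.3], [-0.4, -0.8], [-1.6, -0.8], [0.6, -1.4]]
[ 457.572 -176.787    3.123]
[[0.2, -0.2], [2.1, 0.1], [-1.0, 2.0], [-0.9, 0.0], [1.2, 0.2], [-0.3, -0.3], [0.3, 0.5], [-1.3, -1.4], [0.2, -0.7]]
a [[592.1, 166.9, 200.0], [600.0, 64.2, 200.0], [584.2, 269.6, 200.0]]
b [[587.5, -179.2, 200.0], [585.6, -282.2, 200.0], [589.5, -76.3, 200.0]]
hinge mark (array([598.90588126, 168.44816186, 188.8519884 ]), np.float64(3.52884224079544))
stub (array([589.56691319,  63.56991884, 218.70176753]), np.float64(14.690715352430038))
bcr (array([ 587.35118641, -285.9006602 ,  185.17386475]), np.float64(3.7706027856164637)) bh (array([583.96863076, -70.24929075, 214.70651583]), np.float64(12.921765258026428))
acr (array([603.7770532 ,  63.13940938, 199.66547175]), np.float64(1.8906429371054734))
side a [[222.3, 194.5], [303.8, 188.8], [263.7, 194.2], [269.2, 184.7], [250.3, 186.0]]
side b [[358.9, 191.2], [439.6, 191.3], [398.8, 193.8], [407.4, 184.8], [388.7, 184.8]]
top a [[223.2, 181.1], [302.9, 174.9], [263.5, 178.8], [268.7, 175.7], [250.2, 177.1]]
top b [[357.5, 178.8], [437.7, 180.2], [397.1, 180.2], [405.4, 177.8], [386.8, 177.5]]
[250.  183.7] [250.3 174.7] [595.7 197.1 244.2] 1.1
[268.7 183. ] [268.1 173.4] [599.3 151.5 241.9] 0.1
[358.  186.7] [357.8 173.1] [604.6 -76.  218.2] 2.3
[438.7 187. ] [436.8 174.3] [ 600.7 -281.4  217.6] 1.9
[221.3 192. ] [223.1 178.4] [590.9 271.1 219.8] 2.7
[303. 187.] [302.5 170.6] [612.9  66.1 210.3] 0.6
```

```bash
cat >> h.py <<'E'
def edgept(g,p,n,rad=4):
    ts=np.arange(-rad,rad+.01,.25)
    q=p+ts[:,None]*n
    v=cv2.remap(g,q[:,0].astype(np.float32)[None],q[:,1].astype(np.float32)[None],cv2.INTER_CUBIC)[0]
    v=np.convolve(v,np.ones(3)/3,'same'); d=np.abs(np.gradient(v)); d[:3]=0;d[-3:]=0
    k=d.argmax()
    if d[k]<1.5: return None
    s=slice(max(0,k-4),k+5); return (ts[s]*d[s]).sum()/d[s].sum()
def refine(p0,views,edges,imgs,it=4):
    p=np.array(p0,float)
    def pts(n,e,p): 
        a,b=map(np.array,e); u=np.linspace(.08,.92,40)[:,None]; return proj(n,w(p,a+(b-a)*u))
    for _ in range(it):
        obs=[]
        for n in views:
            g=imgs[n]
            for e in edges:
                P=pts(n,e,p); t=P[-1]-P[0]; t/=np.linalg.norm(t); nn=np.array([-t[1],t[0]])
                for i,q in enumerate(P):
                    o=edgept(g,q,nn)
                    if o is not None: obs.append((n,e,i,q+o*nn,nn))
        def R(x):
            c={}
            r=[]
            for n,e,i,o,nn in obs:
                k=(n,str(e))
                if k not in c:c[k]=pts(n,e,x)
                r.append((c[k][i]-o)@nn)
            return np.array(r)
        s=least_squares(R,p,loss='soft_l1',f_scale=.3,x_scale=[1,1,.005]); p=s.x
    rr=R(p); return p,np.sqrt(np.median(rr**2)),len(rr)
E
python3 - <<'E'
from h import *
imgs={n:cv2.cvtColor(cv2.imread(f"pics/{n}0.png"),cv2.COLOR_BGR2GRAY).astype(np.float32) for n in("side","top")}
ab=np.load("ab.npy")
N=((110,-125,208),(110,125,208));L=((-110,-125,208),(110,-125,208));Rr=((-110,125,208),(110,125,208));
V1=((110,-125,0),(110,-125,208));V2=((110,125,0),(110,125,208));BN=((110,-125,0),(110,125,0))
for k,p in zip("ab",ab):
    for v,E in((("side","top"),[N,L,Rr]),(("side",),[N,L,Rr]),(("top",),[N,L,Rr]),(("top",),[N]),(("side",),[N])):
        try:
            q,r,m=refine(p,v,E,imgs); print(k,v,len(E),q.round(4),q[2]%np.pi,round(r,2),m)
        except Exception as e: print(e)
E
```

```text
a ('side', 'top') 3 [462.9879 158.7568  -3.0579] 0.0837021904024815 0.3 240
a ('side',) 3 [463.3702 158.9556  -3.0564] 0.0852130587758464 0.18 120
a ('top',) 3 [462.7308 156.686   -3.0579] 0.08370297662922832 1.03 120
a ('top',) 1 [  577.5213 -1338.8098    -3.0587] 0.08291572691854787 nan 0
a ('side',) 1 [-5.28388400e+02  1.18853529e+04 -3.05720000e+00] 0.08439136385718093 nan 0
b ('side', 'top') 3 [ 457.8407 -177.0701    3.1253] 3.125285320550189 0.21 240
b ('side',) 3 [ 457.9025 -176.5466    3.128 ] 3.1279824044927715 0.09 120
b ('top',) 3 [ 457.6814 -177.6671    3.1209] 3.120927882441507 0.1 120
b ('top',) 1 [5.7795230e+02 6.1752359e+03 3.1220000e+00] 3.1219728688229793 nan 0
b ('side',) 1 [-3.58600000e-01 -2.43876992e+04  3.13180000e+00] 3.1318251241120945 nan 0
  return _methods._mean(a, axis=axis, dtype=dtype,
  ret = ret.dtype.type(ret / rcount)
```

Run:
```python
from h import *
np.save("ab.npy",[[463,158.3,-3.0579],[457.8,-177.1,3.1253]])
for p in((250.3,174.7),(268.1,173.4)): print(atz('top',p,242).round(1))
for p in((250.0,183.7),(268.7,183)): print(atz('side',p,242).round(1))
for p in((264.4,177.6),):print(atz('top',p,200).round(1),atz('side',(263.2,197.1),200).round(1))
a,b=np.load("ab.npy")
for p in(a,b): print(w(p,[[-130,0,200],[-130,103,200],[-130,-103,200]]).round(1).tolist())
t=cv2.imread("pics/top0.png");s=cv2.imread("pics/side0.png")
o=[cv2.resize(t[160:195,215:315],None,fx=8,fy=8,interpolation=cv2.INTER_CUBIC),cv2.resize(s[175:210,215:315],None,fx=8,fy=8,interpolation=cv2.INTER_CUBIC)]
cv2.imwrite("pics/z1.png",np.vstack(o))
o=[cv2.resize(t[160:195,350:450],None,fx=8,fy=8,interpolation=cv2.INTER_CUBIC),cv2.resize(s[175:210,350:450],None,fx=8,fy=8,interpolation=cv2.INTER_CUBIC)]
cv2.imwrite("pics/z2.png",np.vstack(o))
from scipy.spatial.transform import Rotation as R
st=ctrl.read_state(); M=R.from_euler('xyz',st['tool_rot']).as_matrix(); print(M.round(4),st['eef_pos'])
```

```text
[596.1 196.7 242. ]
[599.3 151.6 242. ]
[597.6 198.  242. ]
[599.2 151.4 242. ]
[596.8 165.5 200. ] [589.3 168.7 200. ]
[[592.5, 169.2, 200.0], [601.2, 66.5, 200.0], [583.9, 271.8, 200.0]]
[[587.8, -179.2, 200.0], [586.1, -282.2, 200.0], [589.5, -76.2, 200.0]]
[[ 0.      0.9753  0.2209]
 [ 0.      0.2209 -0.9753]
 [-1.      0.     -0.    ]] [ 143.64595961 -633.93515068  231.31888074]
```

View pics/z1.png

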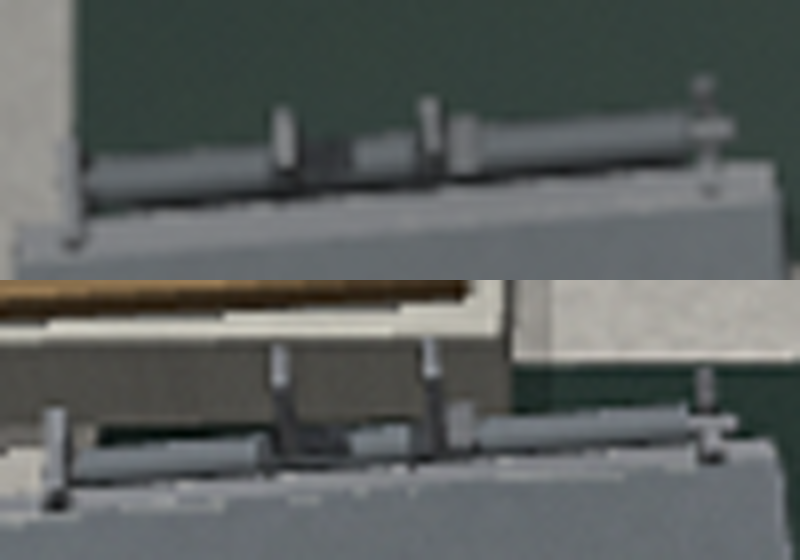

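View pics/z2.png

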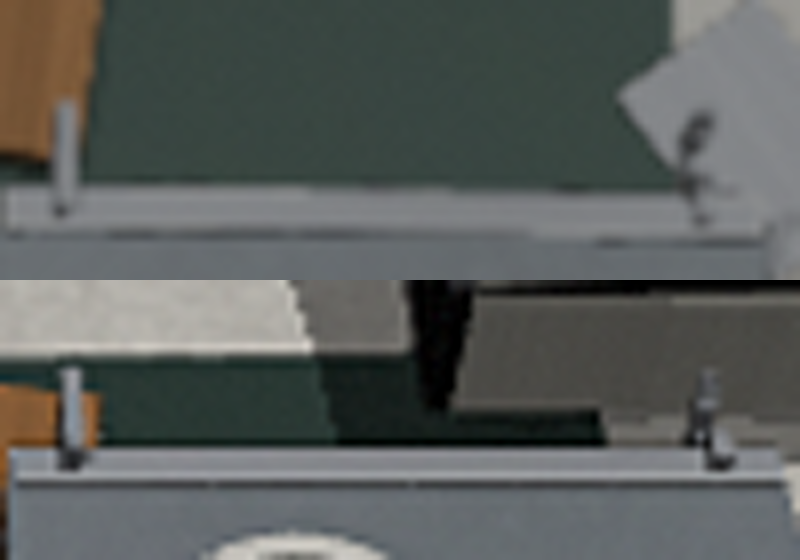

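```bash
cat >> h.py <<'E'
from scipy.spatial.transform import Rotation as Ro
def st():
    s=ctrl.read_state(); return s,Ro.from_euler('xyz',s['tool_rot'])
def Rt(jy):  # target orientation: tool x down, tool z along horizontal dir jy
    z=np.array([jy[0],jy[1],0.]);z/=np.linalg.norm(z); x=np.array([0,0,-1.]); return Ro.from_matrix(np.c_[x,np.cross(z,x),z])
def plan(tgt,jy,n,p=None,R=None):
    s,R0=st(); p=np.array(s['eef_pos'] if p is None else p); R=R0 if R is None else R
    G=Rt(jy); rv=(R.inv()*G).as_rotvec(); rows=[]
    d=(np.array(tgt)-p)/n
    for k in range(n):
        a=R.inv().apply(d)/750; r=np.degrees(rv/n)/6
        rows.append(np.r_[a,r].round(4)); R=R*Ro.from_rotvec(rv/n)
    for r in rows: print(r.tolist())
    return np.array(tgt,float),G
def ja(k):
    c=np.load("ab.npy")[k][2]; return (-np.sin(c),np.cos(c))
E
python3 - <<'E'
from h import *
s,R=st(); p=None
p,R=plan((590,-320,350),ja(0),10)
print()
plan((592.5,168.6,300),ja(0),9,p,R)
E
```

```text
[-0.0158, 0.0673, -0.0277, 0.1328, -0.0, -0.0]
[-0.0158, 0.0669, -0.0286, 0.1328, -0.0, -0.0]
[-0.0158, 0.0665, -0.0295, 0.1328, -0.0, -0.0]
[-0.0158, 0.0661, -0.0305, 0.1328, -0.0, -0.0]
[-0.0158, 0.0656, -0.0314, 0.1328, -0.0, -0.0]
[-0.0158, 0.0652, -0.0323, 0.1328, -0.0, -0.0]
[-0.0158, 0.0648, -0.0332, 0.1328, -0.0, -0.0]
[-0.0158, 0.0643, -0.0341, 0.1328, -0.0, -0.0]
[-0.0158, 0.0638, -0.035, 0.1328, -0.0, -0.0]
[-0.0158, 0.0633, -0.0359, 0.1328, -0.0, -0.0]

[0.0074, 0.0064, -0.0721, 0.0, 0.0, 0.0]
[0.0074, 0.0064, -0.0721, 0.0, 0.0, 0.0]
[0.0074, 0.0064, -0.0721, 0.0, 0.0, 0.0]
[0.0074, 0.0064, -0.0721, 0.0, 0.0, 0.0]
[0.0074, 0.0064, -0.0721, 0.0, 0.0, 0.0]
[0.0074, 0.0064, -0.0721, 0.0, 0.0, 0.0]
[0.0074, 0.0064, -0.0721, 0.0, 0.0, 0.0]
[0.0074, 0.0064, -0.0721, 0.0, 0.0, 0.0]
[0.0074, 0.0064, -0.0721, 0.0, 0.0, 0.0]
```

>>> servo_tool([
  {"dx":-0.016,"dy":0.067,"dz":-0.028,"wx":0.133,"wy":0,"wz":0,"fingers":0},
  {"dx":-0.016,"dy":0.067,"dz":-0.029,"wx":0.133,"wy":0,"wz":0,"fingers":0},
  {"dx":-0.016,"dy":0.0665,"dz":-0.0295,"wx":0.133,"wy":0,"wz":0,"fingers":0},
  {"dx":-0.016,"dy":0.066,"dz":-0.0305,"wx":0.133,"wy":0,"wz":0,"fingers":0},
  {"dx":-0.016,"dy":0.0655,"dz":-0.0315,"wx":0.133,"wy":0,"wz":0,"fingers":0},
])

```text
clock: 1.82
eef_pos: [367.8, -475.3, 291.9]
tool_rot: [0.553, 1.57, -0.865]
force: [0.7, -1.3, 0.4]
width: 85.3
```

>>> servo_tool([
  {"dx":-0.016,"dy":0.065,"dz":-0.032,"wx":0.133,"wy":0,"wz":0,"fingers":0},
  {"dx":-0.016,"dy":0.065,"dz":-0.033,"wx":0.133,"wy":0,"wz":0,"fingers":0},
  {"dx":-0.016,"dy":0.064,"dz":-0.034,"wx":0.133,"wy":0,"wz":0,"fingers":0},
  {"dx":-0.016,"dy":0.064,"dz":-0.035,"wx":0.133,"wy":0,"wz":0,"fingers":0},
  {"dx":-0.016,"dy":0.063,"dz":-0.036,"wx":0.133,"wy":0,"wz":0,"fingers":0},
])

```text
clock: 2.45
eef_pos: [590.7, -318.7, 351.9]
tool_rot: [0.656, 1.57, -0.832]
force: [1.0, -1.6, 0.4]
width: 85.6
```

>>> servo_tool([
  {"dx":0.0074,"dy":0.0064,"dz":-0.072,"wx":0,"wy":0,"wz":0,"fingers":0},
  {"dx":0.0074,"dy":0.0064,"dz":-0.072,"wx":0,"wy":0,"wz":0,"fingers":0},
  {"dx":0.0074,"dy":0.0064,"dz":-0.072,"wx":0,"wy":0,"wz":0,"fingers":0},
  {"dx":0.0074,"dy":0.0064,"dz":-0.072,"wx":0,"wy":0,"wz":0,"fingers":0},
  {"dx":0.0074,"dy":0.0064,"dz":-0.072,"wx":0,"wy":0,"wz":0,"fingers":0},
])

```text
clock: 3.08
eef_pos: [590.7, -47.0, 323.6]
tool_rot: [1.477, 1.57, -0.011]
force: [0.6, 0.7, -0.4]
width: 85.3
```

>>> servo_tool([
  {"dx":0.0074,"dy":0.0064,"dz":-0.072,"wx":0,"wy":0,"wz":0,"fingers":0},
  {"dx":0.0074,"dy":0.0064,"dz":-0.072,"wx":0,"wy":0,"wz":0,"fingers":0},
  {"dx":0.0074,"dy":0.0064,"dz":-0.072,"wx":0,"wy":0,"wz":0,"fingers":0},
  {"dx":0.0074,"dy":0.0064,"dz":-0.072,"wx":0,"wy":0,"wz":0,"fingers":0},
  {"dx":0,"dy":0,"dz":0,"wx":0,"wy":0,"wz":0,"fingers":0.2},
])

```text
clock: 3.7
eef_pos: [590.4, 175.0, 300.6]
tool_rot: [-2.8, 1.567, 2.005]
force: [-0.2, -0.1, 0.1]
width: 69.8
```

Run:
```python
from h import *
s,R=st(); print(s['clock'],s['eef_pos'].round(2) if hasattr(s['eef_pos'],'round') else s['eef_pos'],s['width']); print(R.as_matrix().round(4)); print(np.round(s['qpos'],3),np.round(s['force'],2),np.round(s['torque'],2))
for n in("side","top"):
    im=ctrl.get_image(n)[:,:,::-1]; cv2.imwrite(f"pics/{n}1.png",im)
t=cv2.imread("pics/top1.png");s_=cv2.imread("pics/side1.png")
cv2.imwrite("pics/z3.png",np.vstack([cv2.resize(t[130:205,195:355],None,fx=4,fy=4,interpolation=cv2.INTER_CUBIC),cv2.resize(s_[140:215,195:355],None,fx=4,fy=4,interpolation=cv2.INTER_CUBIC)]))
print("--tcp px",proj('side',s['eef_pos']),proj('top',s['eef_pos']))
plan((592.5,168.6,260),ja(0),2)
```

```text
3.7 [590.35 174.97 300.64] 69.75368178111717
[[-0.0017  0.9957  0.0927]
 [ 0.0036  0.0927 -0.9957]
 [-1.     -0.0013 -0.0038]]
[-0.314  0.513 -0.028  1.526  0.011  1.103 -1.821] [-0.2  -0.05  0.07] [-0.07  0.    0.03]
--tcp px [[256.55444548 169.20527327]] [[256.04217542 172.24065126]]
[0.0274, 0.0005, -0.0003, 0.005, 0.0041, 0.0013]
[0.0274, 0.0005, -0.0002, 0.005, 0.0041, 0.0013]
```

View pics/z3.png

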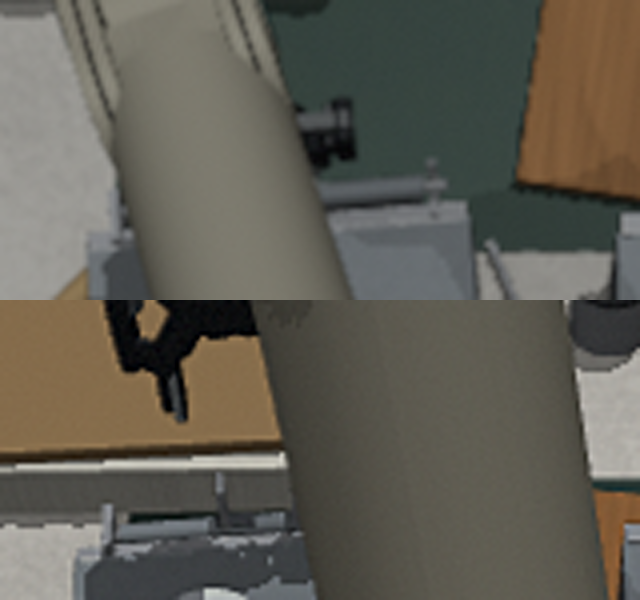

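>>> servo_tool([
  {"dx":0.04,"dy":0,"dz":0,"wx":0,"wy":0,"wz":0,"fingers":0},
  {"dx":0.035,"dy":0,"dz":0,"wx":0,"wy":0,"wz":0,"fingers":0},
  {"dx":0.025,"dy":0,"dz":0,"wx":0,"wy":0,"wz":0,"fingers":0},
  {"dx":0.015,"dy":0,"dz":0,"wx":0,"wy":0,"wz":0,"fingers":0},
  {"dx":0,"dy":0,"dz":0,"wx":0,"wy":0,"wz":0,"fingers":0},
])

```text
clock: 4.42
eef_pos: [591.9, 166.7, 214.7]
tool_rot: [-0.845, 1.57, -2.334]
force: [-0.1, 0.1, 1.2]
width: 85.8
```

Run:
```python
from h import *
s,R=st(); print(s['clock'],np.round(s['eef_pos'],2),s['width'],np.round(s['force'],2)); print(R.as_matrix().round(4))
for n in("side",):
    im=ctrl.get_image(n)[:,:,::-1]; cv2.imwrite(f"pics/{n}2.png",im)
    cv2.imwrite("pics/z4.png",cv2.resize(im[150:225,200:330],None,fx=6,fy=6,interpolation=cv2.INTER_CUBIC))
```

```text
4.425 [591.89 166.72 214.74] 85.78971665580994 [-0.06  0.09  1.19]
[[-9.000e-04  9.967e-01  8.170e-02]
 [-9.000e-04  8.170e-02 -9.967e-01]
 [-1.000e+00 -9.000e-04  8.000e-04]]
```

View pics/z4.png

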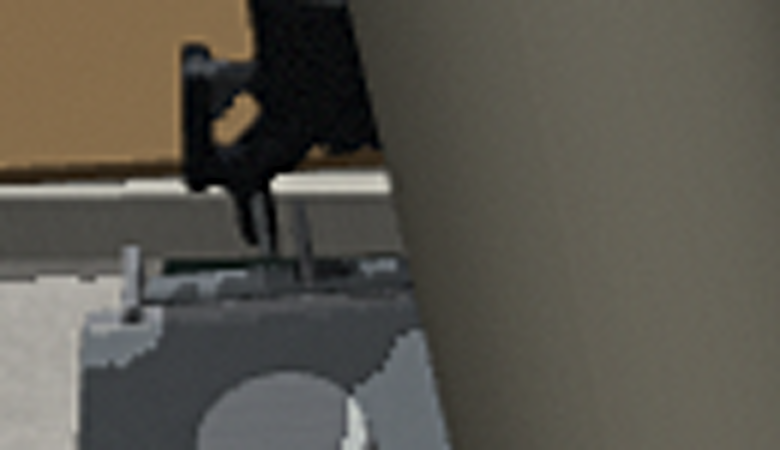

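>>> servo_tool([
  {"dx":0,"dy":0,"dz":0,"wx":0,"wy":0,"wz":0,"fingers":0.25},
  {"dx":0,"dy":0,"dz":0,"wx":0,"wy":0,"wz":0,"fingers":0.35},
  {"dx":0,"dy":0,"dz":0,"wx":0,"wy":0,"wz":0,"fingers":0.42},
  {"dx":0,"dy":0,"dz":0,"wx":0,"wy":0,"wz":0,"fingers":0.48},
  {"dx":0,"dy":0,"dz":0,"wx":0,"wy":0,"wz":0,"fingers":0.5},
])

```text
clock: 5.1
eef_pos: [591.9, 168.8, 215.1]
tool_rot: [2.685, 1.57, 1.198]
force: [0.1, 4.7, -0.6]
width: 42.6
```

>>> servo_tool([
  {"dx":0,"dy":0,"dz":0,"wx":0,"wy":0,"wz":0,"fingers":0.6},
  {"dx":0,"dy":0,"dz":0,"wx":0,"wy":0,"wz":0,"fingers":0.8},
  {"dx":0,"dy":0,"dz":0,"wx":0,"wy":0,"wz":0,"fingers":1.0},
  {"dx":0,"dy":0,"dz":0,"wx":0,"wy":0,"wz":0,"fingers":1.0},
])

```text
clock: 5.6
eef_pos: [591.9, 167.7, 215.2]
tool_rot: [0.063, 1.57, -1.424]
force: [0.1, 1.7, 3.6]
width: 37.8
```

Run:
```python
from h import *
s,R=st(); print(s['clock'],np.round(s['eef_pos'],2),s['width'],np.round(s['force'],2),np.round(s['torque'],2)); print(R.as_matrix().round(4))
```

```text
5.6 [591.95 167.72 215.25] 37.7512786391443 [0.14 1.72 3.58] [-0.37  0.03 -0.09]
[[ 1.000e-04  9.965e-01  8.310e-02]
 [-5.000e-04  8.310e-02 -9.965e-01]
 [-1.000e+00  0.000e+00  5.000e-04]]
```

>>> servo_tool([
  {"dx":-0.006,"dy":0,"dz":0,"wx":0,"wy":0,"wz":0,"fingers":1},
  {"dx":-0.01,"dy":0,"dz":0,"wx":0,"wy":0,"wz":0,"fingers":1},
  {"dx":-0.012,"dy":0,"dz":0,"wx":0,"wy":0,"wz":0,"fingers":1},
  {"dx":-0.012,"dy":0,"dz":0,"wx":0,"wy":0,"wz":0,"fingers":1},
  {"dx":-0.012,"dy":0,"dz":0,"wx":0,"wy":0,"wz":0,"fingers":1},
])

```text
clock: 6.22
eef_pos: [591.7, 168.1, 254.8]
tool_rot: [-1.552, 1.57, -3.039]
force: [0.2, 0.1, -5.4]
width: 37.3
```

Run:
```python
from h import *
s,R=st(); print(s['clock'],np.round(s['eef_pos'],2),s['width'],np.round(s['force'],2),np.round(s['torque'],2)); print(R.as_matrix().round(4))
for n in("side","top"):
    im=ctrl.get_image(n)[:,:,::-1]; cv2.imwrite(f"pics/{n}3.png",im)
t=cv2.imread("pics/top3.png");s_=cv2.imread("pics/side3.png")
cv2.imwrite("pics/z5.png",np.vstack([cv2.resize(t[140:205,205:345],None,fx=4.5,fy=4.5,interpolation=cv2.INTER_CUBIC),cv2.resize(s_[150:215,205:345],None,fx=4.5,fy=4.5,interpolation=cv2.INTER_CUBIC)]))
```

```text
6.225 [591.67 168.08 254.8 ] 37.26450418224354 [ 0.24  0.14 -5.37] [ 0.    0.03 -0.01]
[[-3.000e-04  9.965e-01  8.340e-02]
 [-0.000e+00  8.340e-02 -9.965e-01]
 [-1.000e+00 -3.000e-04  0.000e+00]]
```

View pics/z5.png

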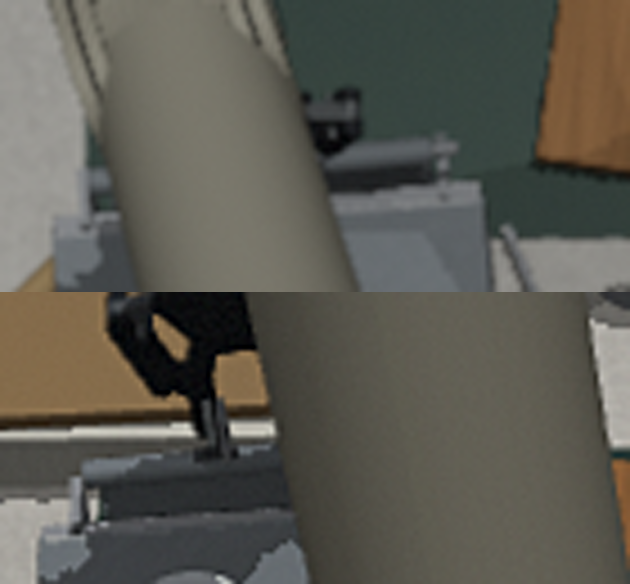

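Run:
```python
from h import *
p,R=plan((645,169,272),ja(0),3);print()
p,R=plan((645,-179,272),ja(1),8,p,R);print()
plan((590,-179,272),ja(1),3,p,R)
```

```text
[-0.0072, 0.0233, 0.0017, -0.0006, -0.0019, -0.0073]
[-0.0073, 0.0233, 0.0017, -0.0006, -0.0019, -0.0073]
[-0.0073, 0.0233, 0.0017, -0.0006, -0.0019, -0.0073]

[-0.0, -0.0048, 0.0578, 0.1193, -0.0, 0.0]
[-0.0, -0.0041, 0.0579, 0.1193, -0.0, 0.0]
[-0.0, -0.0034, 0.0579, 0.1193, -0.0, 0.0]
[-0.0, -0.0027, 0.0579, 0.1193, -0.0, 0.0]
[-0.0, -0.002, 0.058, 0.1193, -0.0, 0.0]
[-0.0, -0.0012, 0.058, 0.1193, -0.0, 0.0]
[-0.0, -0.0005, 0.058, 0.1193, -0.0, 0.0]
[-0.0, 0.0002, 0.058, 0.1193, -0.0, 0.0]

[0.0, -0.0244, 0.0004, 0.0, 0.0, 0.0]
[0.0, -0.0244, 0.0004, 0.0, 0.0, 0.0]
[0.0, -0.0244, 0.0004, 0.0, 0.0, 0.0]
```

>>> servo_tool([
  {"dx":-0.007,"dy":0.015,"dz":0.001,"wx":0,"wy":0,"wz":0,"fingers":1},
  {"dx":-0.007,"dy":0.025,"dz":0.002,"wx":0,"wy":0,"wz":0,"fingers":1},
  {"dx":-0.008,"dy":0.02,"dz":0.002,"wx":0,"wy":0,"wz":0,"fingers":1},
  {"dx":0,"dy":0.01,"dz":0,"wx":0,"wy":0,"wz":0,"fingers":1},
  {"dx":0,"dy":-0.003,"dz":0.03,"wx":0.06,"wy":0,"wz":0,"fingers":1},
])

```text
clock: 6.95
eef_pos: [643.5, 148.9, 269.8]
tool_rot: [-2.676, 1.568, 2.117]
force: [-0.4, 0.2, -4.6]
width: 37.3
```

>>> servo_tool([
  {"dx":0,"dy":-0.004,"dz":0.055,"wx":0.12,"wy":0,"wz":0,"fingers":1},
  {"dx":0,"dy":-0.004,"dz":0.06,"wx":0.12,"wy":0,"wz":0,"fingers":1},
  {"dx":0,"dy":-0.003,"dz":0.06,"wx":0.12,"wy":0,"wz":0,"fingers":1},
  {"dx":0,"dy":-0.003,"dz":0.06,"wx":0.12,"wy":0,"wz":0,"fingers":1},
  {"dx":0,"dy":-0.002,"dz":0.06,"wx":0.12,"wy":0,"wz":0,"fingers":1},
])

```text
clock: 7.58
eef_pos: [642.2, -78.0, 270.3]
tool_rot: [-1.286, 1.569, -2.843]
force: [-0.5, 0.3, -5.0]
width: 37.2
```

>>> servo_tool([
  {"dx":0,"dy":-0.001,"dz":0.06,"wx":0.12,"wy":0,"wz":0,"fingers":1},
  {"dx":0,"dy":-0.001,"dz":0.05,"wx":0.12,"wy":0,"wz":0,"fingers":1},
  {"dx":0,"dy":0,"dz":0.025,"wx":0.12,"wy":0,"wz":0,"fingers":1},
  {"dx":0,"dy":0,"dz":0,"wx":0.05,"wy":0,"wz":0,"fingers":1},
  {"dx":0,"dy":0,"dz":0,"wx":0,"wy":0,"wz":0,"fingers":1},
])

```text
clock: 8.2
eef_pos: [642.9, -173.7, 270.5]
tool_rot: [-3.058, 1.568, 1.628]
force: [0.6, 0.5, -4.8]
width: 37.7
```

Run:
```python
from h import *
s,R=st(); print(s['clock'],np.round(s['eef_pos'],2),s['width'],np.round(s['force'],2),np.round(s['torque'],2)); print(R.as_matrix().round(4),ja(1))
for n in("side","top"):
    im=ctrl.get_image(n)[:,:,::-1]; cv2.imwrite(f"pics/{n}4.png",im)
t=cv2.imread("pics/top4.png");s_=cv2.imread("pics/side4.png")
cv2.imwrite("pics/z6.png",np.vstack([cv2.resize(t[140:205,335:475],None,fx=4.5,fy=4.5,interpolation=cv2.INTER_CUBIC),cv2.resize(s_[150:215,335:475],None,fx=4.5,fy=4.5,interpolation=cv2.INTER_CUBIC)]))
plan((590,-179,262),ja(1),3)
```

```text
8.2 [ 642.88 -173.65  270.47] 37.66707027172636 [ 0.58  0.49 -4.8 ] [ 0.08 -0.02  0.03]
[[-2.000e-04  9.997e-01 -2.580e-02]
 [ 2.700e-03 -2.580e-02 -9.997e-01]
 [-1.000e+00 -2.000e-04 -2.700e-03]] (np.float64(-0.016291932783687447), np.float64(-0.9998672776554756))
[0.0038, -0.0235, 0.0029, -0.0276, -0.0057, -0.0001]
[0.0038, -0.0235, 0.0029, -0.0276, -0.0057, -0.0001]
[0.0038, -0.0235, 0.0028, -0.0276, -0.0057, -0.0001]
```

View pics/z6.png

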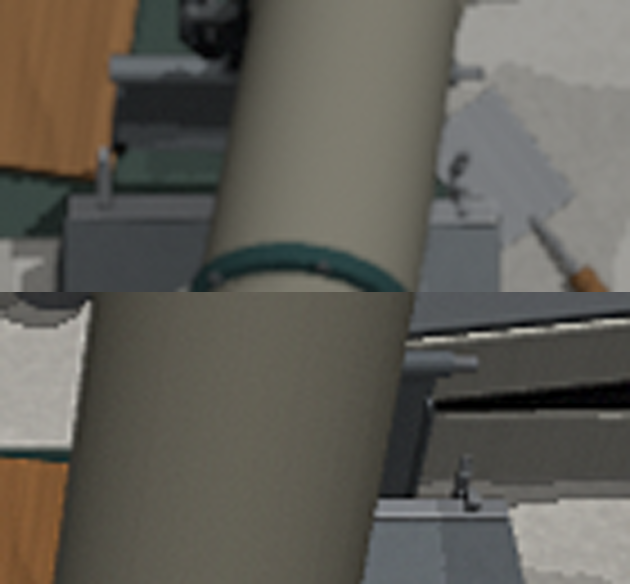

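>>> servo_tool([
  {"dx":0.003,"dy":-0.018,"dz":0.002,"wx":-0.04,"wy":0,"wz":0,"fingers":1},
  {"dx":0.004,"dy":-0.025,"dz":0.003,"wx":-0.04,"wy":0,"wz":0,"fingers":1},
  {"dx":0.003,"dy":-0.018,"dz":0.003,"wx":-0.01,"wy":0,"wz":0,"fingers":1},
  {"dx":0,"dy":-0.0095,"dz":0,"wx":0,"wy":0,"wz":0,"fingers":1},
  {"dx":0,"dy":0,"dz":0,"wx":0,"wy":0,"wz":0,"fingers":1},
])

```text
clock: 8.93
eef_pos: [590.1, -180.5, 263.6]
tool_rot: [1.848, 1.57, 0.259]
force: [0.0, 0.4, -4.8]
width: 37.3
```

Run:
```python
from h import *
for n in("side","top"):
    im=ctrl.get_image(n)[:,:,::-1]; cv2.imwrite(f"pics/{n}5.png",im)
s,R=st(); print(s['clock'],np.round(s['eef_pos'],2),s['width'],np.round(s['force'],2),np.round(s['torque'],2)); print(R.as_matrix().round(4))
t=cv2.imread("pics/top5.png");s_=cv2.imread("pics/side5.png")
cv2.imwrite("pics/z7.png",np.vstack([cv2.resize(t[160:200,345:455],None,fx=7,fy=7,interpolation=cv2.INTER_CUBIC),cv2.resize(s_[165:205,345:455],None,fx=7,fy=7,interpolation=cv2.INTER_CUBIC)]))
e=s['eef_pos']; z=e[2]-15.2
print(proj('top',[[e[0],e[1]+97,z],[e[0],e[1]-97,z],[e[0],e[1]-112,z]]).round(1))
for h in(2,5,9):
  print(h,proj('top',w(np.load('ab.npy')[1],[[-130,-103,218+h],[-130,103,218+h]])).round(1).tolist(),proj('side',w(np.load('ab.npy')[1],[[-130,-103,218+h],[-130,103,218+h]])).round(1).tolist())
```

```text
9.025 [ 590.41 -180.78  263.42] 37.25903582083034 [-0.3  -0.28 -4.87] [ 0.02 -0.08 -0.02]
[[ 1.000e-03  9.998e-01 -1.810e-02]
 [ 2.000e-04 -1.810e-02 -9.998e-01]
 [-1.000e+00  1.000e-03 -2.000e-04]]
[[361.  176.2]
 [438.  176. ]
 [444.  176. ]]
2 [[357.5, 178.7], [437.8, 179.8]] [[359.0, 190.6], [439.7, 190.6]]
5 [[357.6, 178.5], [438.0, 179.6]] [[359.1, 189.9], [440.0, 189.8]]
9 [[357.6, 178.2], [438.3, 179.3]] [[359.2, 188.8], [440.3, 188.8]]
```

View pics/z7.png

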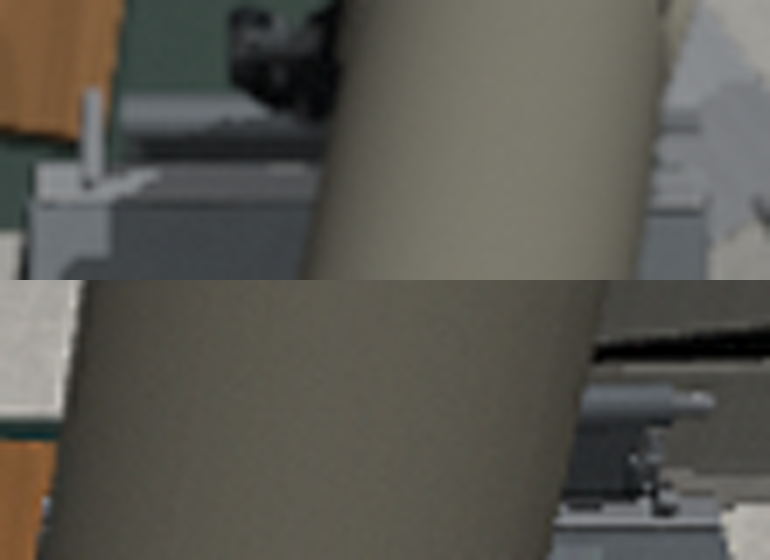

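>>> servo_tool([
  {"dx":0.004,"dy":0.0005,"dz":-0.0024,"wx":0,"wy":0,"wz":0,"fingers":1},
  {"dx":0.008,"dy":0,"dz":0,"wx":0,"wy":0,"wz":0,"fingers":1},
  {"dx":0.008,"dy":0,"dz":0,"wx":0,"wy":0,"wz":0,"fingers":1},
  {"dx":0.008,"dy":0,"dz":0,"wx":0,"wy":0,"wz":0,"fingers":1},
  {"dx":0.004,"dy":0,"dz":0,"wx":0,"wy":0,"wz":0,"fingers":1},
])

```text
clock: 9.65
eef_pos: [589.7, -179.7, 238.4]
tool_rot: [-1.772, 1.57, 2.921]
force: [-0.4, 0.1, -4.5]
width: 37.4
```

>>> servo_tool([
  {"dx":0.003,"dy":0,"dz":0,"wx":0,"wy":0,"wz":0,"fingers":1},
  {"dx":0.003,"dy":0,"dz":0,"wx":0,"wy":0,"wz":0,"fingers":1},
])

```text
clock: 9.9
eef_pos: [590.2, -179.7, 234.6]
tool_rot: [1.326, 1.57, -0.264]
force: [1.5, -0.6, -4.5]
width: 37.2
```

```bash
cat > sh.py <<'E'
from h import *
s,R=st(); print(s['clock'],np.round(s['eef_pos'],2),round(s['width'],2),np.round(s['force'],2),np.round(s['torque'],3)); print(R.as_matrix().round(4).tolist())
E
python3 sh.py
```

```text
9.9 [ 590.17 -179.73  234.63] 37.23 [ 1.47 -0.65 -4.53] [0.025 0.018 0.005]
[[0.0004, 0.9998, -0.0192], [-0.0001, -0.0192, -0.9998], [-1.0, 0.0004, 0.0001]]
```

>>> servo_tool([
  {"dx":0.002,"dy":0,"dz":0,"wx":0,"wy":0,"wz":0,"fingers":1},
  {"dx":0.002,"dy":0,"dz":0,"wx":0,"wy":0,"wz":0,"fingers":1},
])

```text
clock: 10.15
eef_pos: [590.1, -179.7, 231.7]
tool_rot: [1.49, 1.571, -0.1]
force: [-1.0, -0.3, -4.3]
width: 37.8
```

>>> servo_tool([
  {"dx":0.002,"dy":0,"dz":0,"wx":0,"wy":0,"wz":0,"fingers":1},
  {"dx":0.002,"dy":0,"dz":0,"wx":0,"wy":0,"wz":0,"fingers":1},
])

```text
clock: 10.4
eef_pos: [590.0, -179.7, 228.6]
tool_rot: [1.495, 1.571, -0.095]
force: [0.6, 0.1, -5.0]
width: 37.6
```

```bash
python3 sh.py
```

```text
10.4 [ 590.04 -179.68  228.57] 37.57 [ 0.6   0.08 -4.97] [ 0.001 -0.004 -0.027]
[[0.0001, 0.9998, -0.0192], [-0.0, -0.0192, -0.9998], [-1.0, 0.0001, 0.0]]
```

>>> servo_tool([
  {"dx":0.002,"dy":0,"dz":0,"wx":0,"wy":0,"wz":0,"fingers":1},
  {"dx":0.002,"dy":0,"dz":0,"wx":0,"wy":0,"wz":0,"fingers":1},
])

```text
clock: 10.65
eef_pos: [590.5, -179.7, 225.8]
tool_rot: [1.305, 1.57, -0.284]
force: [1.5, 0.6, -3.7]
width: 37.4
```

>>> servo_tool([
  {"dx":0.0015,"dy":0,"dz":0,"wx":0,"wy":0,"wz":0,"fingers":1},
  {"dx":0,"dy":0,"dz":0,"wx":0,"wy":0,"wz":0,"fingers":1},
])

```text
clock: 10.9
eef_pos: [590.5, -179.6, 224.6]
tool_rot: [1.418, 1.57, -0.172]
force: [1.9, -0.4, -4.8]
width: 37.3
```

```bash
python3 sh.py
```

```text
10.9 [ 590.53 -179.64  224.58] 37.31 [ 1.89 -0.36 -4.78] [-0.029 -0.32   0.137]
[[0.001, 0.9998, -0.0187], [-0.0002, -0.0187, -0.9998], [-1.0, 0.001, 0.0002]]
```

>>> servo_tool([
  {"dx":0,"dy":0.002,"dz":0,"wx":0,"wy":0,"wz":0,"fingers":1},
  {"dx":0.0015,"dy":0,"dz":0,"wx":0,"wy":0,"wz":0,"fingers":1},
])

```text
clock: 11.15
eef_pos: [591.1, -179.6, 223.2]
tool_rot: [-1.856, 1.57, 2.837]
force: [0.8, 0.3, -5.4]
width: 37.5
```

```bash
python3 sh.py
```

```text
11.15 [ 591.13 -179.6   223.15] 37.51 [ 0.8   0.29 -5.38] [-0.024 -0.031 -0.02 ]
[[-0.001, 0.9998, -0.0194], [0.0003, -0.0194, -0.9998], [-1.0, -0.001, -0.0003]]
```

>>> servo_tool([
  {"dx":0.0015,"dy":0,"dz":0,"wx":0,"wy":0,"wz":0,"fingers":1},
  {"dx":0,"dy":0,"dz":0,"wx":0,"wy":0,"wz":0,"fingers":1},
])

```text
clock: 11.4
eef_pos: [591.2, -179.7, 222.0]
tool_rot: [-1.828, 1.57, 2.865]
force: [1.0, 0.2, -4.7]
width: 37.4
```

```bash
python3 sh.py
```

```text
11.4 [ 591.18 -179.66  221.97] 37.45 [ 0.98  0.15 -4.69] [-0.087 -0.023 -0.07 ]
[[-0.0008, 0.9998, -0.0193], [0.0002, -0.0193, -0.9998], [-1.0, -0.0008, -0.0002]]
```

>>> servo_tool([
  {"dx":0.0015,"dy":0,"dz":0,"wx":0,"wy":0,"wz":0,"fingers":1},
  {"dx":0,"dy":0,"dz":0,"wx":0,"wy":0,"wz":0,"fingers":1},
])

```text
clock: 11.65
eef_pos: [591.4, -179.7, 221.0]
tool_rot: [-1.837, 1.571, 2.856]
force: [-0.7, 0.0, -5.5]
width: 37.5
```

```bash
python3 sh.py
```

```text
11.65 [ 591.4  -179.66  221.02] 37.46 [-0.71  0.02 -5.49] [ 0.028 -0.038 -0.129]
[[-0.0003, 0.9998, -0.0191], [0.0001, -0.0191, -0.9998], [-1.0, -0.0003, -0.0001]]
```

>>> servo_tool([
  {"dx":0.0013,"dy":-0.0004,"dz":0,"wx":0,"wy":0,"wz":0,"fingers":1},
  {"dx":0,"dy":0,"dz":0,"wx":0,"wy":0,"wz":0,"fingers":1},
])

```text
clock: 11.9
eef_pos: [591.1, -179.7, 220.1]
tool_rot: [-1.853, 1.571, 2.84]
force: [-0.1, 1.2, -4.6]
width: 37.6
```

```bash
python3 sh.py
```

```text
11.9 [ 591.12 -179.67  220.07] 37.57 [-0.09  1.21 -4.64] [-0.021 -0.002 -0.011]
[[-0.0002, 0.9998, -0.0192], [0.0001, -0.0192, -0.9998], [-1.0, -0.0002, -0.0001]]
```

>>> servo_tool([
  {"dx":0.0013,"dy":0,"dz":0,"wx":0,"wy":0,"wz":0,"fingers":1},
  {"dx":0,"dy":0,"dz":0,"wx":0,"wy":0,"wz":0,"fingers":1},
])

```text
clock: 12.15
eef_pos: [591.3, -179.7, 219.2]
tool_rot: [1.213, 1.571, -0.377]
force: [0.1, -1.0, -3.6]
width: 37.3
```

```bash
python3 sh.py
```

```text
12.15 [ 591.33 -179.72  219.21] 37.29 [ 0.13 -0.99 -3.65] [-0.033 -0.037  0.025]
[[0.0003, 0.9998, -0.0191], [-0.0001, -0.0191, -0.9998], [-1.0, 0.0003, 0.0001]]
```

>>> servo_tool([
  {"dx":0.0013,"dy":0,"dz":0,"wx":0,"wy":0,"wz":0,"fingers":1},
  {"dx":0,"dy":0,"dz":0,"wx":0,"wy":0,"wz":0,"fingers":1},
])

```text
clock: 12.4
eef_pos: [591.4, -179.7, 218.7]
tool_rot: [1.313, 1.57, -0.277]
force: [-1.2, 0.7, -1.2]
width: 37.2
```

```bash
python3 sh.py
```

```text
12.4 [ 591.45 -179.67  218.68] 37.16 [-1.18  0.72 -1.21] [-0.184  0.195 -0.053]
[[0.0007, 0.9998, -0.019], [-0.0002, -0.019, -0.9998], [-1.0, 0.0007, 0.0002]]
```

>>> servo_tool([
  {"dx":0.0007,"dy":0,"dz":0,"wx":0,"wy":0,"wz":0,"fingers":1},
  {"dx":0,"dy":0,"dz":0,"wx":0,"wy":0,"wz":0,"fingers":1},
])

```text
clock: 12.65
eef_pos: [591.5, -179.7, 218.3]
tool_rot: [1.356, 1.57, -0.234]
force: [-1.2, 1.9, 1.8]
width: 37.4
```

Run:
```python
exec(open('sh.py').read())
for n in("side","top"):
    im=ctrl.get_image(n)[:,:,::-1]; cv2.imwrite(f"pics/{n}6.png",im)
t=cv2.imread("pics/top6.png");s_=cv2.imread("pics/side6.png")
cv2.imwrite("pics/z8.png",np.vstack([cv2.resize(t[160:200,345:455],None,fx=7,fy=7,interpolation=cv2.INTER_CUBIC),cv2.resize(s_[165:205,345:455],None,fx=7,fy=7,interpolation=cv2.INTER_CUBIC)]))
```

```text
12.65 [ 591.54 -179.67  218.26] 37.4 [-1.21  1.85  1.76] [-0.359  0.331 -0.165]
[[0.0009, 0.9998, -0.019], [-0.0002, -0.019, -0.9998], [-1.0, 0.0009, 0.0002]]
```

View pics/z8.png

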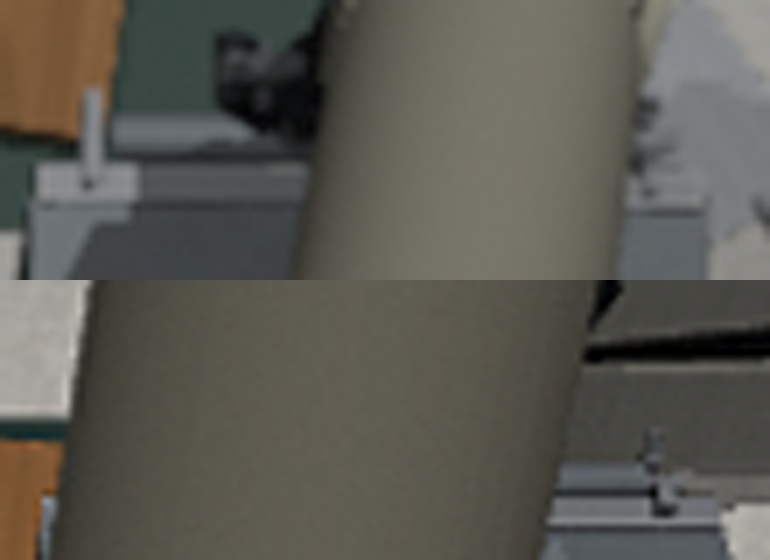

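>>> servo_tool([
  {"dx":-0.0006,"dy":-0.0005,"dz":0,"wx":0,"wy":0,"wz":0,"fingers":1},
  {"dx":0,"dy":0,"dz":0,"wx":0,"wy":0,"wz":0,"fingers":1},
])

```text
clock: 13.0
eef_pos: [591.3, -179.6, 218.3]
tool_rot: [1.443, 1.57, -0.147]
force: [0.6, 2.0, 1.9]
width: 37.1
```

```bash
python3 sh.py
```

```text
13.0 [ 591.3  -179.64  218.34] 37.08 [0.65 2.   1.9 ] [-0.337 -0.004  0.004]
[[0.001, 0.9998, -0.0188], [-0.0002, -0.0188, -0.9998], [-1.0, 0.001, 0.0001]]
```

>>> servo_tool([
  {"dx":0,"dy":-0.0006,"dz":0,"wx":0,"wy":0,"wz":0,"fingers":1},
  {"dx":0,"dy":0,"dz":0,"wx":0,"wy":0,"wz":0,"fingers":1},
])

```text
clock: 13.25
eef_pos: [591.1, -179.6, 218.3]
tool_rot: [1.437, 1.569, -0.152]
force: [1.9, 1.5, 1.6]
width: 37.6
```

```bash
python3 sh.py
```

```text
13.25 [ 591.07 -179.62  218.34] 37.62 [1.9  1.49 1.59] [-0.306 -0.188  0.145]
[[0.0014, 0.9998, -0.0186], [-0.0002, -0.0186, -0.9998], [-1.0, 0.0014, 0.0002]]
```

>>> servo_tool([
  {"dx":-0.0008,"dy":0.0005,"dz":0,"wx":0,"wy":0,"wz":0,"fingers":1},
  {"dx":0,"dy":0,"dz":0,"wx":0,"wy":0,"wz":0,"fingers":1},
])

```text
clock: 13.5
eef_pos: [591.0, -179.7, 218.6]
tool_rot: [1.474, 1.571, -0.116]
force: [2.7, 1.1, 0.8]
width: 37.3
```

```bash
python3 sh.py
```

```text
13.5 [ 590.97 -179.7   218.58] 37.31 [2.65 1.15 0.77] [-0.234 -0.355  0.106]
[[0.0003, 0.9998, -0.019], [-0.0, -0.019, -0.9998], [-1.0, 0.0003, 0.0]]
```

>>> servo_tool([
  {"dx":0,"dy":0,"dz":0,"wx":0,"wy":0,"wz":0,"fingers":1},
  {"dx":0,"dy":0,"dz":0,"wx":0,"wy":0,"wz":0,"fingers":1},
  {"dx":0,"dy":0,"dz":0,"wx":0,"wy":0,"wz":0,"fingers":1},
])

```text
clock: 13.88
eef_pos: [590.9, -179.7, 218.7]
tool_rot: [1.46, 1.571, -0.13]
force: [1.2, 1.2, 0.3]
width: 37.1
```

```bash
python3 sh.py
```

```text
13.875 [ 590.91 -179.67  218.66] 37.09 [1.18 1.17 0.25] [-0.193 -0.512  0.265]
[[0.0002, 0.9998, -0.019], [-0.0, -0.019, -0.9998], [-1.0, 0.0002, 0.0]]
```

>>> servo_tool([
  {"dx":-0.0004,"dy":0.0007,"dz":0,"wx":0,"wy":0,"wz":0,"fingers":1},
  {"dx":0,"dy":0,"dz":0,"wx":0,"wy":0,"wz":0,"fingers":1},
  {"dx":0,"dy":0,"dz":0,"wx":0,"wy":0,"wz":0,"fingers":1},
  {"dx":0,"dy":0,"dz":0,"wx":0,"wy":0,"wz":0,"fingers":1},
])

```text
clock: 14.38
eef_pos: [591.1, -179.7, 218.9]
tool_rot: [-1.755, 1.57, 2.938]
force: [1.5, 1.0, -1.5]
width: 37.1
```

```bash
python3 sh.py
```

```text
14.375 [ 591.1  -179.71  218.89] 37.07 [ 1.5   1.03 -1.45] [-0.144 -0.252  0.165]
[[-0.0004, 0.9998, -0.0192], [0.0001, -0.0192, -0.9998], [-1.0, -0.0004, -0.0001]]
```

>>> servo_tool([
  {"dx":-0.0011,"dy":0.0003,"dz":0,"wx":0,"wy":0,"wz":0,"fingers":1},
  {"dx":0,"dy":0,"dz":0,"wx":0,"wy":0,"wz":0,"fingers":1},
  {"dx":0,"dy":0,"dz":0,"wx":0,"wy":0,"wz":0,"fingers":1},
  {"dx":0,"dy":0,"dz":0,"wx":0,"wy":0,"wz":0,"fingers":1},
])

```text
clock: 14.88
eef_pos: [591.0, -179.7, 219.5]
tool_rot: [-1.761, 1.57, 2.932]
force: [0.2, 0.2, -5.5]
width: 37.0
```

```bash
python3 sh.py
```

```text
14.875 [ 590.98 -179.71  219.52] 37.04 [ 0.16  0.23 -5.46] [ 0.014 -0.02   0.069]
[[-0.0012, 0.9998, -0.0195], [0.0003, -0.0195, -0.9998], [-1.0, -0.0012, -0.0002]]
```

>>> servo_tool([
  {"dx":0,"dy":0,"dz":0,"wx":0,"wy":0,"wz":0,"fingers":0.57},
  {"dx":0,"dy":0,"dz":0,"wx":0,"wy":0,"wz":0,"fingers":0.56},
  {"dx":0,"dy":0,"dz":0,"wx":0,"wy":0,"wz":0,"fingers":0.55},
])

```text
clock: 15.25
eef_pos: [591.5, -179.7, 219.9]
tool_rot: [-1.982, 1.571, 2.711]
force: [1.1, 0.4, -4.8]
width: 38.8
```

```bash
python3 sh.py
```

```text
15.25 [ 591.46 -179.69  219.87] 38.77 [ 1.08  0.41 -4.78] [ 0.005 -0.023 -0.034]
[[-0.0001, 0.9998, -0.0192], [0.0, -0.0192, -0.9998], [-1.0, -0.0001, -0.0]]
```

>>> servo_tool([
  {"dx":0,"dy":0,"dz":-0.0009,"wx":0,"wy":0,"wz":0,"fingers":0.535},
  {"dx":0,"dy":0,"dz":0,"wx":0,"wy":0,"wz":0,"fingers":0.535},
  {"dx":0,"dy":0,"dz":-0.0009,"wx":0,"wy":0,"wz":0,"fingers":0.52},
  {"dx":0,"dy":0,"dz":0,"wx":0,"wy":0,"wz":0,"fingers":0.52},
])

```text
clock: 15.75
eef_pos: [591.6, -178.2, 219.9]
tool_rot: [2.701, 1.571, 1.111]
force: [-0.6, 0.2, -5.6]
width: 40.8
```

```bash
python3 sh.py
```

```text
15.75 [ 591.58 -178.2   219.85] 40.77 [-0.59  0.19 -5.57] [ 0.003  0.036 -0.018]
[[0.0001, 0.9998, -0.019], [0.0001, -0.019, -0.9998], [-1.0, 0.0001, -0.0001]]
```

>>> servo_tool([
  {"dx":0,"dy":0,"dz":-0.0009,"wx":0,"wy":0,"wz":0,"fingers":0.505},
  {"dx":0,"dy":0,"dz":0,"wx":0,"wy":0,"wz":0,"fingers":0.505},
  {"dx":0,"dy":0,"dz":-0.0009,"wx":0,"wy":0,"wz":0,"fingers":0.49},
  {"dx":0,"dy":0,"dz":0,"wx":0,"wy":0,"wz":0,"fingers":0.49},
])

```text
clock: 16.25
eef_pos: [591.6, -176.9, 219.9]
tool_rot: [2.09, 1.571, 0.5]
force: [0.1, 0.6, -5.2]
width: 43.4
```

```bash
python3 sh.py
```

```text
16.25 [ 591.61 -176.91  219.86] 43.41 [ 0.13  0.59 -5.2 ] [-0.009  0.012  0.006]
[[0.0001, 0.9998, -0.019], [0.0, -0.019, -0.9998], [-1.0, 0.0001, -0.0]]
```

>>> servo_tool([
  {"dx":0,"dy":0,"dz":-0.0009,"wx":0,"wy":0,"wz":0,"fingers":0.475},
  {"dx":0,"dy":0,"dz":0,"wx":0,"wy":0,"wz":0,"fingers":0.475},
  {"dx":0,"dy":0,"dz":-0.0009,"wx":0,"wy":0,"wz":0,"fingers":0.46},
  {"dx":0,"dy":0,"dz":0,"wx":0,"wy":0,"wz":0,"fingers":0.46},
])

```text
clock: 16.75
eef_pos: [591.9, -176.1, 220.3]
tool_rot: [0.986, 1.57, -0.604]
force: [0.8, -1.5, -2.3]
width: 45.9
```

```bash
python3 sh.py
```

```text
16.75 [ 591.89 -176.1   220.27] 45.93 [ 0.77 -1.48 -2.26] [-0.248  0.024  0.005]
[[0.001, 0.9998, -0.0194], [-0.0007, -0.0194, -0.9998], [-1.0, 0.001, 0.0006]]
```

>>> servo_tool([
  {"dx":-0.0008,"dy":0,"dz":0,"wx":0,"wy":0,"wz":0,"fingers":0.46},
  {"dx":0,"dy":0,"dz":0,"wx":0,"wy":0,"wz":0,"fingers":0.46},
])

```text
clock: 17.0
eef_pos: [591.8, -175.8, 220.5]
tool_rot: [1.287, 1.57, -0.303]
force: [0.2, -2.4, -3.8]
width: 46.1
```

Run:
```python
exec(open('sh.py').read())
for n in("side","top"):
    im=ctrl.get_image(n)[:,:,::-1]; cv2.imwrite(f"pics/{n}7.png",im)
t=cv2.imread("pics/top7.png");s_=cv2.imread("pics/side7.png")
cv2.imwrite("pics/z9.png",np.vstack([cv2.resize(t[160:200,345:455],None,fx=7,fy=7,interpolation=cv2.INTER_CUBIC),cv2.resize(s_[165:205,345:455],None,fx=7,fy=7,interpolation=cv2.INTER_CUBIC)]))
```

```text
17.0 [ 591.77 -175.76  220.55] 46.14 [ 0.18 -2.41 -3.78] [-0.256 -0.026 -0.064]
[[0.0005, 0.9998, -0.0192], [-0.0001, -0.0192, -0.9998], [-1.0, 0.0005, 0.0001]]
```

View pics/z9.png

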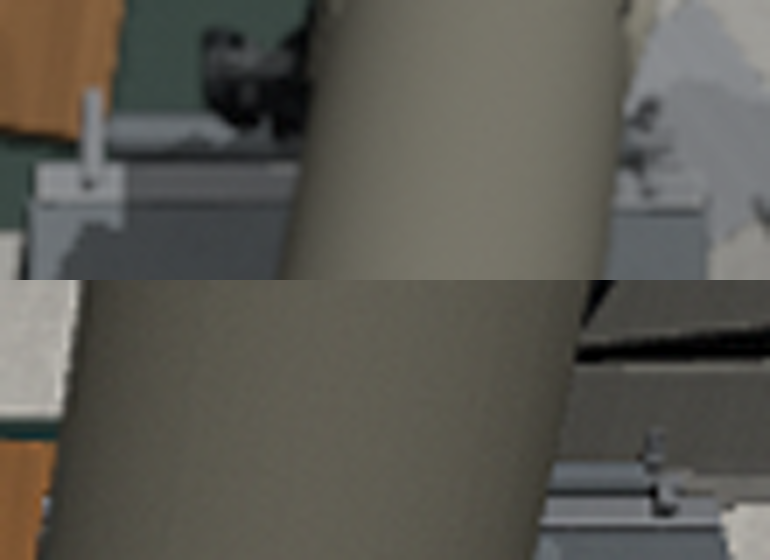

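Run:
```python
import cv2,numpy as np
o=[]
for k in(5,6,7):
    t=cv2.imread(f"pics/top{k}.png"); o.append(cv2.resize(t[166:192,350:385],None,fx=10,fy=10,interpolation=cv2.INTER_NEAREST))
for k in(6,7):
    t=cv2.imread(f"pics/side{k}.png"); o.append(cv2.resize(t[180:206,420:455],None,fx=10,fy=10,interpolation=cv2.INTER_NEAREST))
z=np.zeros_like(o[0])
im=np.vstack([np.hstack([o[1],o[2]]),np.hstack([o[3],o[4]])])
cv2.imwrite("pics/z10.png",im)
```

```text
(no output)
```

View pics/z10.png

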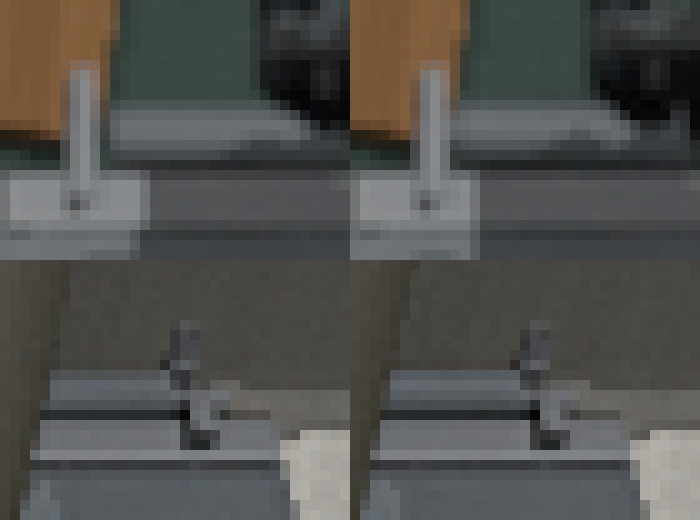

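>>> servo_tool([
  {"dx":-0.0011,"dy":0,"dz":0,"wx":0,"wy":0,"wz":0,"fingers":0.46},
  {"dx":0,"dy":0,"dz":0,"wx":0,"wy":0,"wz":0,"fingers":0.46},
  {"dx":0,"dy":0,"dz":0,"wx":0,"wy":0,"wz":0,"fingers":0.46},
])

```text
clock: 17.48
eef_pos: [591.5, -175.0, 221.1]
tool_rot: [-2.554, 1.57, 2.14]
force: [0.4, 0.6, -4.4]
width: 46.1
```

```bash
python3 sh.py
```

```text
17.475 [ 591.5  -175.05  221.08] 46.08 [ 0.4   0.58 -4.43] [ 0.06  -0.065 -0.097]
[[-0.0005, 0.9998, -0.0187], [0.0007, -0.0187, -0.9998], [-1.0, -0.0005, -0.0007]]
```

>>> servo_tool([
  {"dx":0,"dy":0,"dz":-0.0009,"wx":0,"wy":0,"wz":0,"fingers":0.445},
  {"dx":0,"dy":0,"dz":0,"wx":0,"wy":0,"wz":0,"fingers":0.445},
  {"dx":0,"dy":0,"dz":-0.0009,"wx":0,"wy":0,"wz":0,"fingers":0.43},
  {"dx":0,"dy":0,"dz":0,"wx":0,"wy":0,"wz":0,"fingers":0.43},
])

```text
clock: 17.98
eef_pos: [591.5, -174.1, 221.2]
tool_rot: [-2.126, 1.57, 2.567]
force: [0.0, -0.6, -4.0]
width: 48.5
```

```bash
python3 sh.py
```

```text
17.975 [ 591.53 -174.14  221.22] 48.52 [ 0.01 -0.56 -4.05] [ 0.016 -0.037 -0.022]
[[-0.0002, 0.9998, -0.019], [0.0002, -0.019, -0.9998], [-1.0, -0.0003, -0.0002]]
```

>>> servo_tool([
  {"dx":0,"dy":0,"dz":-0.0009,"wx":0,"wy":0,"wz":0,"fingers":0.415},
  {"dx":0.001,"dy":0,"dz":0,"wx":0,"wy":0,"wz":0,"fingers":0.415},
  {"dx":0.001,"dy":0,"dz":0,"wx":0,"wy":0,"wz":0,"fingers":0.415},
  {"dx":0,"dy":0,"dz":0,"wx":0,"wy":0,"wz":0,"fingers":0.415},
])

```text
clock: 18.48
eef_pos: [591.7, -173.6, 220.1]
tool_rot: [1.755, 1.57, 0.165]
force: [-0.6, 0.8, -2.2]
width: 50.0
```

```bash
python3 sh.py
```

```text
18.475 [ 591.75 -173.57  220.14] 49.99 [-0.61  0.84 -2.16] [ 0.167  0.192 -0.006]
[[0.0004, 0.9998, -0.0193], [0.0001, -0.0193, -0.9998], [-1.0, 0.0004, -0.0001]]
```

>>> servo_tool([
  {"dx":0.0005,"dy":0,"dz":-0.0009,"wx":0,"wy":0,"wz":0,"fingers":0.4},
  {"dx":0,"dy":0,"dz":0,"wx":0,"wy":0,"wz":0,"fingers":0.4},
  {"dx":0,"dy":0,"dz":-0.0009,"wx":0,"wy":0,"wz":0,"fingers":0.385},
  {"dx":0,"dy":0,"dz":0,"wx":0,"wy":0,"wz":0,"fingers":0.385},
])

```text
clock: 18.98
eef_pos: [592.1, -173.0, 219.8]
tool_rot: [0.843, 1.569, -0.747]
force: [0.1, -3.1, -0.8]
width: 52.4
```

```bash
python3 sh.py
```

```text
18.975 [ 592.11 -173.04  219.76] 52.43 [ 0.11 -3.14 -0.78] [-0.446 -0.057 -0.02 ]
[[0.0013, 0.9998, -0.0194], [-0.0012, -0.0194, -0.9998], [-1.0, 0.0013, 0.0012]]
```

>>> servo_tool([
  {"dx":0,"dy":0,"dz":0.0015,"wx":0,"wy":0,"wz":0,"fingers":0.375},
  {"dx":0,"dy":0,"dz":0,"wx":0,"wy":0,"wz":0,"fingers":0.36},
  {"dx":0,"dy":0,"dz":0,"wx":0,"wy":0,"wz":0,"fingers":0.36},
])

```text
clock: 19.35
eef_pos: [591.7, -173.0, 219.4]
tool_rot: [-3.076, 1.57, 1.617]
force: [0.6, 0.1, -0.1]
width: 54.4
```

```bash
python3 sh.py
```

```text
19.35 [ 591.68 -173.03  219.4 ] 54.37 [ 0.58  0.11 -0.06] [-0.007  0.003  0.001]
[[-0.0, 0.9998, -0.0188], [0.0004, -0.0188, -0.9998], [-1.0, -0.0, -0.0004]]
```

>>> servo_tool([
  {"dx":0,"dy":0,"dz":0,"wx":0,"wy":0,"wz":0,"fingers":0.2},
  {"dx":0,"dy":0,"dz":0,"wx":0,"wy":0,"wz":0,"fingers":0},
  {"dx":0,"dy":0,"dz":0,"wx":0,"wy":0,"wz":0,"fingers":0},
  {"dx":-0.015,"dy":0,"dz":0,"wx":0,"wy":0,"wz":0,"fingers":0},
  {"dx":-0.03,"dy":0,"dz":0,"wx":0,"wy":0,"wz":0,"fingers":0},
])

```text
clock: 19.98
eef_pos: [591.2, -173.2, 253.4]
tool_rot: [-1.809, 1.569, 2.884]
force: [0.9, -1.2, 0.2]
width: 85.1
```

>>> servo_tool([
  {"dx":-0.06,"dy":0,"dz":0,"wx":0,"wy":0,"wz":0,"fingers":0},
  {"dx":-0.06,"dy":0,"dz":0,"wx":0,"wy":0,"wz":0,"fingers":0},
  {"dx":0,"dy":0,"dz":0.07,"wx":0,"wy":0,"wz":0,"fingers":0},
  {"dx":0,"dy":0,"dz":0.07,"wx":0,"wy":0,"wz":0,"fingers":0},
  {"dx":0,"dy":0,"dz":0.07,"wx":0,"wy":0,"wz":0,"fingers":0},
])

```text
clock: 20.6
eef_pos: [588.7, -332.3, 344.5]
tool_rot: [1.191, 1.569, -0.398]
force: [0.4, -0.3, 0.4]
width: 85.3
```

>>> servo_tool([
  {"dx":0,"dy":-0.03,"dz":0.07,"wx":0,"wy":0,"wz":0,"fingers":0},
  {"dx":0,"dy":-0.04,"dz":0.07,"wx":0,"wy":0,"wz":0,"fingers":0},
  {"dx":0,"dy":-0.04,"dz":0.07,"wx":0,"wy":0,"wz":0,"fingers":0},
  {"dx":0,"dy":-0.04,"dz":0.05,"wx":0,"wy":0,"wz":0,"fingers":0},
  {"dx":0,"dy":0,"dz":0,"wx":0,"wy":0,"wz":0,"fingers":0},
])

```text
clock: 21.22
eef_pos: [467.2, -528.8, 343.8]
tool_rot: [-0.648, 1.566, -2.247]
force: [-0.2, 0.8, -1.0]
width: 85.2
```

Run:
```python
exec(open('sh.py').read())
for n in("side","top"):
    im=ctrl.get_image(n)[:,:,::-1]; cv2.imwrite(f"pics/{n}8.png",im)
t=cv2.imread("pics/top8.png");s_=cv2.imread("pics/side8.png")
cv2.imwrite("pics/z11.png",np.vstack([cv2.resize(t[160:200,345:455],None,fx=7,fy=7,interpolation=cv2.INTER_CUBIC),cv2.resize(s_[165:205,345:455],None,fx=7,fy=7,interpolation=cv2.INTER_CUBIC)]))
```

```text
21.225 [ 467.16 -528.78  343.79] 85.15 [-0.19  0.82 -0.95] [0.071 0.015 0.004]
[[-0.0027, 0.9996, -0.0281], [-0.0034, -0.0281, -0.9996], [-1.0, -0.0026, 0.0034]]
```

View pics/z11.png

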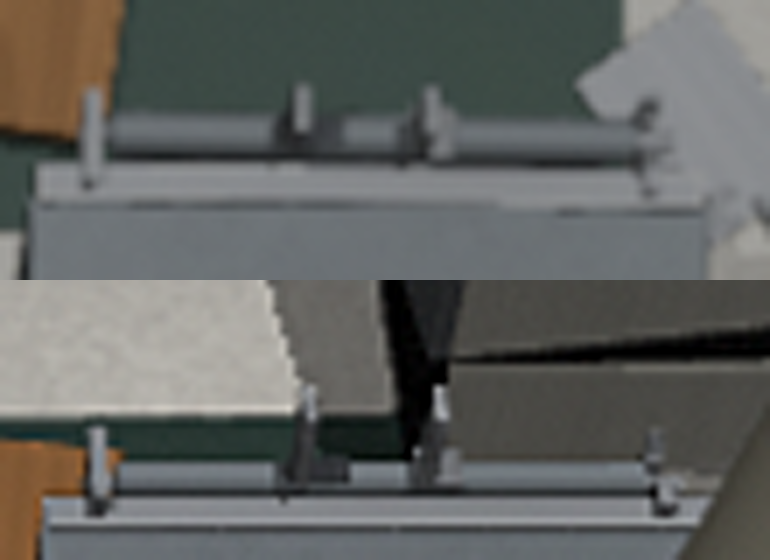

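View pics/side8.png

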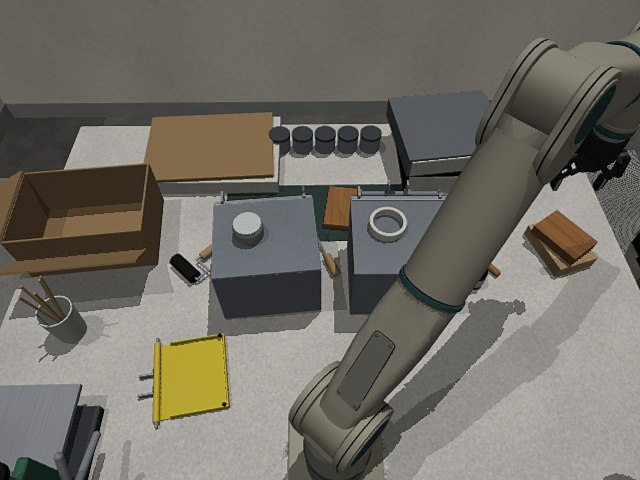

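Run:
```python
import cv2,numpy as np
from cell import ctrl
a=cv2.imread("pics/top0.png").astype(int);b=cv2.imread("pics/top8.png").astype(int)
for n,(x0,y0,x1,y1) in dict(tape=(360,198,405,242),tin=(232,208,270,246),knife=(428,158,495,240),bottle=(455,230,480,252),block=(322,122,368,182),cutter=(315,188,342,238),brayer=(175,190,220,240)).items():
    d=np.abs(a[y0:y1,x0:x1]-b[y0:y1,x0:x1]).max(2); print(n,d.max(),(d>40).mean().round(3))
o=[cv2.resize(cv2.imread(f"pics/top{k}.png")[110:255,170:500],None,fx=2,fy=2) for k in(0,8)]
cv2.imwrite("pics/z12.png",np.vstack(o))
```

```text
tape 9 0.0
tin 8 0.0
knife 58 0.002
bottle 8 0.0
block 54 0.008
cutter 18 0.0
brayer 9 0.0
```

View pics/z12.png

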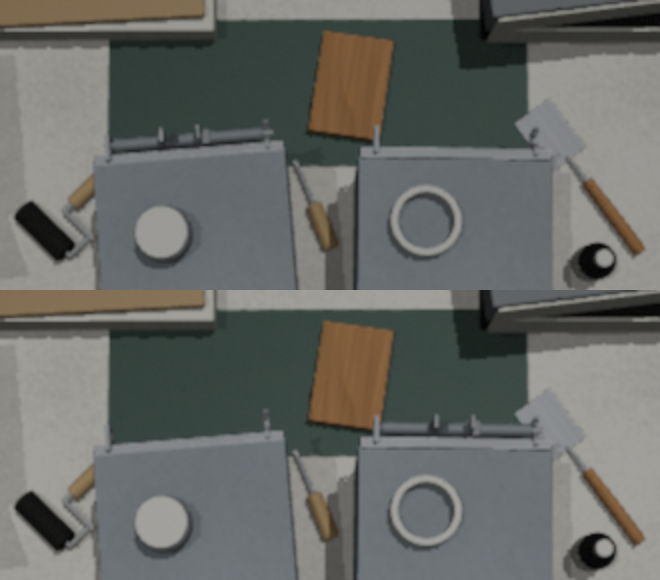

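Run:
```python
from cell import ctrl
print(ctrl.finish_job(), ctrl.read_state()['clock'])
```

```text
the job is handed in; nothing more can be done
the job is handed in; nothing more can be done
```

The grey door now hangs on the open cabinet by its stub and its pin, and I have handed the job in. The clock read about 21 s of the 67 s at my last reading.

**What I did:**
- I pinched the tabs, drew the pin and lifted the door clear of cabinet A.
- I lowered the stub into cabinet B's cradle in small steps and felt it bed. The rail there is about 4 mm higher than the drawing. I did not measure how far out it sits; my estimate from the pictures is 3–4 mm.
- I then let the pin out in steps of about 1.3 mm with the tabs carrying the door level. Partway out, the pin's nose caught the lower edge of its hole, pushing sideways with about 2.4 N. I raised the door about 1.5 mm, the force vanished and the pin went in.
- Near the end of the release the barrel pressed on the pin's bracket with about 3 N. I eased off before opening the fingers.

**Last checks:**
- **Released:** forces and torques read near zero before the fingers opened fully, and the gripper is well clear.
- **Level:** the barrel lies level between both brackets in the side picture.
- **Pin home:** the tabs are 18.6 px apart, against 18.5 px with the pin home on cabinet A. This is an indirect check, as the pin tip itself cannot be seen.
- **Door shut:** I did not check this directly, since the cabinet hides the pan from both cameras.
- **Surroundings:** the tin, tape, bottle, lino cutter and brayer match the first top picture. The palette knife and printing block crops showed a few changed pixels. I put these down to the newly hung door at the edge of those crops, and by eye neither item has moved.

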